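# Shift a repaired game gear lever from second to third

## Task

The repaired game-controller gear shifter on the bench stands in second gear (left slot, pulled back). Shift it up to third by pushing the knob lightly with the fingertips, never pinching it: forward out of second to neutral, across to the middle, then forward until it is fully home in third, the middle slot on the far side, without going into any other gear on the way. Leave everything else on the bench where it is, and finish with the hand clear of the lever.

Things in the scene. Friction and masses are not known exactly. Their poses are not given: they have to be found in the camera images.
- shifter: Six-speed H-pattern gear shifter held to the bench by four suction feet: base plate 186 x 152 mm, grey and black housing 150 x 125 mm, aluminium gate plate on top. Origin: centre of its underside, on the bench. Its x is forward (away from the robot, turned by up to 23 degrees), y its left, z up. First left-forward, second left-back, third middle-forward, fourth middle-back, fifth and sixth right.
- gate (a point): Middle of the gate, on the plate's upper face, 136 mm above the bench. Three fore-and-aft slots, 21 mm apart (centres) and 14 mm wide, for the 10 mm stick, joined by one cross channel 14 mm wide (neutral); the gate's fingers between them have round noses 7 mm wide.
- third_home (a point): Where the knob's centre stands when the lever is fully home in third: 51 mm forward of neutral, 228 mm above the bench (fixed to the shifter).
- knob (a point): Centre of the black ball knob, 48 mm across, on the stick. The pivot lies 32 mm over the bench under the gate's middle, the knob's centre 203 mm from it. In the shifter's frame (m): x = 0.203 sin(t), y = -0.203 cos(t) sin(a), z = 0.032 + 0.203 cos(t) cos(a); a = gear_across, t = gear_stick. Under the knob a collar up to 26 mm across, to 40 mm below its centre, then the bare stick.
- gear_across (a joint): Sideways lean of the lever, rad: -0.207 in the left slots (knob 42 mm left of the middle; start), 0 in the middle slots, +0.207 in the right slots; stops at both ends. Moves across only while gear_stick is within about 0.03 of 0. No centring spring: friction keeps it where it is left; about 3 N at the knob moves it.
- gear_stick (a joint): Fore-and-aft lean, rad: -0.255 fully back (second, fourth, sixth), 0 neutral, +0.255 fully forward (first, third, fifth); stops at both ends. Starts in second, between -0.25 and -0.20. Enters a slot when gear_across is within about 0.03 of that slot's value. No spring: friction keeps it where it is left; about 4 N at the knob moves it.
- spare_knob: Bystander: loose pear-shaped black spare knob, 46 mm across, 56 mm tall, standing close to the shifter's left. Origin under its centre.
- screw_dish: Bystander: small steel bowl for screws, 80 mm across, 24 mm high, close to the shifter's right. Origin under its centre.
- screwdriver: Bystander: screwdriver, 165 mm long, lying across between the robot and the shifter. Origin under its middle.
- phone_a: Bystander: phone with steel frame lying flat, 150 x 72 x 9 mm, to the left. Origin under its centre.
- spanner: Bystander: 150 mm spanner lying at the right, near the robot. Origin under its middle.
- cleaner: Bystander: whitish clear cleaner bottle, 56 mm across, 160 mm tall, beyond the shifter. Origin under its centre.
- solder_spool: Bystander: aluminium spool, 62 mm across, 52 mm tall, beyond the shifter. Origin under its centre.
- flux_jar: Bystander: dark amber flux jar with black lid, 52 mm across, 38 mm tall, beyond the shifter. Origin under its centre.

How it is judged:
On the way, in this order (a step that is already met when the one before it is completed fails the run):
1. the lever is out of second, at neutral in the left end of the cross channel (value of joint gear_stick between -0.08 and 0.08 rad and value of joint gear_across below -0.1 rad), for 0.05 s.
2. the lever is across in the middle of the cross channel, at neutral (value of joint gear_stick between -0.08 and 0.08 rad and value of joint gear_across between -0.06 and 0.06 rad), for 0.05 s.
At the end, for the whole second after the job is handed in: The lever rests in third: gear_stick above 0.21 rad (the knob within about 9 mm of its forward stop), gear_across within 0.06 rad of the middle, at rest, and no bystander has moved by 25 mm or more (value of joint gear_stick above 0.21 rad and value of joint gear_across between -0.06 and 0.06 rad and velocity of joint gear_stick between -0.05 and 0.05 rad/s and distance of each of phone_a, screwdriver, spanner, spare_knob, screw_dish, cleaner, solder_spool, flux_jar from where it was at the start of the episode below 0.025 m); the robot touches nothing.
It fails at once if the lever is pushed into another gear (first, fourth, fifth or sixth, more than 0.12 rad off neutral) ((value of joint gear_stick above 0.12 rad and value of joint gear_across below -0.1 rad) or (value of joint gear_stick above 0.12 rad and value of joint gear_across above 0.1 rad) or (value of joint gear_stick below -0.12 rad and value of joint gear_across above -0.1 rad)).
It fails at once if the shifter or its knob is pinched or forced: more than 35 N between the fingers and the shifter (contact force between the fingers and shifter above 35 N).
It fails at once if a bystander is moved by more than 25 mm (distance of any of phone_a, screwdriver, spanner, spare_knob, screw_dish, cleaner, solder_spool, flux_jar from where it was at the start of the episode above 0.025 m).
It also fails if it takes over 51 s, if anything falls off the work surface, if the arm or the gripper's body presses on something with over 40 N, if the wrist force passes 120 N, or if a joint passes its speed limit or range.

## Robot

A 6-joint arm with a two-finger parallel gripper is mounted at the origin on the work surface. World frame = base frame: x ahead of the robot, y to its left, z up, the work surface at z = 0. Lengths are in m, angles in rad, forces in N, time in s.
With the tool pointing down it reaches from about 0.35 to 0.775 m from the base axis. Payload 7.3 kg.
Tool frame: the origin (TCP) lies between the finger pads; the fingertips stand 8 mm ahead of it and the grasp point (between the pads) lies 11 mm behind it (robot.nose_length is the distance from the TCP to the fingertips, in m); z points along the fingers, y is the line along which they close (so a half turn about z gives the same grasp; the last joint's range is limited). The gripper opens to 92 mm and grips with 3 to 60 N. Pads are 19 mm wide; open, the fingers measure 130 mm over their backs; the gripper's body (75 mm by 190 mm) begins 47 mm behind the grasp point.
Start: joints at [1.044, 0.342, 1.524, -0, 1.275, -0.146], TCP at [0.195, 0.487, 0.235] pointing down, gripper open.
Joint ranges: [-2.53, 2.53], [-0.77, 2.02], [0.04, 2.7], [-1, 4.14], [0.28, 2.66], [-3.11, 3.11]. Speed limits (rad/s): [2.57, 2.57, 3.14, 3.14, 3.14, 3.14].

## Interface

Orientations are given as [roll, pitch, yaw] about the fixed x, y, z axes, in that order (R = Rz(yaw) Ry(pitch) Rx(roll)).
In Python, from cell import robot gives the robot as it stands. The module is installed in compiled form; this text tells all that it offers.
- The arm moves only by the shell command python3 -m jog 'ROWS' [FORCE]. ROWS is JSON, a list that holds one entry, the list of rows, each a list of 5 numbers: the gripper's target within -1 to 1 (fully open at 1, half-way at 0, shut at -1), then the shift along the tool's x, y, z in m, then the turn about the tool's z in rad. A call has 1 to 5 rows; each row is the pose to reach, as a shift and turn from the pose commanded when the call began, along the tool's axes at that moment; what a row does not reach only later rows make up. A row lasts 1/12 s, in which the tool goes at most 41.7 mm and 7.16 degrees, less where a joint would pass 70% of its speed; a pose out of reach is approached as far as the arm can. A call with a gripper value outside its range is refused whole. The fingers move at their own pace and stop on an object; FORCE is the grip in N (left out, the last holds). Time passes only in rows, so rows that repeat a pose let the fingers close. It gives the time, the measured TCP pose, the force, the opening and the grip force at its end, in the units of the state.
- robot.observe(): the state, without advancing time (a new reading comes with each control period).
- robot.read_camera(name): name is "scene" or "top" or "wrist"; returns the picture (480x640x3 uint8, red, green, blue); there is no depth.
- robot.camera_model(name): a dict with "camera_matrix" (3x3 intrinsics, pixels), "position" and "attitude" of the camera in the world; the wrist camera has in their place "mount" (4x4, takes a point from camera to tool coordinates, whose origin is the TCP and whose axes are the flange's). Camera axes: x right, y down, z forward; pixel columns grow to the right and rows downward; lengths in m; the calibration is good to about 2 mm. A picture is of the moment at which its call begins: read the wrist's pose just before it. camera_model takes no time and is no camera call.
- robot.hand_in(): hands the job in; it is judged then, once.
The state is a dict: "time": time; "qpos": joint angles; "qvel": joint speeds; "joint_efforts": joint torques, N m; "tool_pos": TCP position; "tool_rot": TCP orientation; "contact_force": force on the tool from outside, world axes, zero at the start; "torque": the same for the moment, N m; "opening": finger opening in m; "grip_force": force on a finger pad.
Only numpy, scipy, OpenCV 4.12 (cv2) and the standard library are available. Lean on these libraries where they do the work, as an engineer would, in place of code of your own. Each camera call takes 0.05 s, during which the arm holds its last target. There are 200 camera calls.

## Working session

There is one attempt and no reset: what is moved stays moved. The work goes in short steps, Python scripts to look and compute and a shell command to move; the robot and the scene stay as the last step left them, time stands still between calls to the robot, and variables do not carry over. Pictures are saved under pics/ and viewed, at most 10 in all, crops included, and the job is handed in when it is done.

```bash
mkdir -p pics; cat > h.py <<'E'
import numpy as np,cv2
from cell import robot
from scipy.spatial.transform import Rotation as R
def cam(n):
    m=robot.camera_model(n);K=np.array(m["camera_matrix"])
    if "mount" in m:
        s=robot.observe();T=np.eye(4);r=np.array(s["tool_rot"]);T[:3,:3]=R.from_euler('xyz',r).as_matrix() if r.size==3 else r;T[:3,3]=s["tool_pos"];T=T@np.array(m["mount"])
        return K,T[:3,3],T[:3,:3]
    a=np.array(m["attitude"]);
    return K,np.array(m["position"]),(R.from_euler('xyz',a).as_matrix() if a.size==3 else a)
def ray(c,u,v):
    K,p,A=c;d=A@np.linalg.solve(K,[u,v,1.]);return p,d/np.linalg.norm(d)
def plane(c,u,v,z):
    p,d=ray(c,u,v);return p+d*(z-p[2])/d[2]
def proj(c,P):
    K,p,A=c;q=K@(A.T@(np.array(P)-p));return q[:2]/q[2]
def snap(n,f):
    c=cam(n);im=cv2.cvtColor(robot.read_camera(n),cv2.COLOR_RGB2BGR);cv2.imwrite(f'pics/{f}.png',im);return c,im
E
python3 - <<'E'
from h import *
for n in("scene","top"):
    c,_=snap(n,n+"1");print(n,robot.camera_model(n))
print(robot.observe(),robot.nose_length)
E
```

```text
scene {'camera_matrix': array([[603.44077471,   0.        , 315.36227718],
       [  0.        , 603.44077471, 234.93087895],
       [  0.        ,   0.        ,   1.        ]]), 'position': array([ 1.42121793, -0.0491714 ,  1.18633482]), 'attitude': array([-2.44194098,  0.01175257,  1.45089922])}
top {'camera_matrix': array([[574.81087562,   0.        , 323.8832441 ],
       [  0.        , 574.81087562, 239.89875725],
       [  0.        ,   0.        ,   1.        ]]), 'position': array([0.43671933, 0.06693051, 1.4198407 ]), 'attitude': array([-3.04245286, -0.02310566, -1.57948545])}
{'time': 0.1, 'qpos': array([ 1.04395250e+00,  3.42644925e-01,  1.52491462e+00,  1.25816931e-05,
        1.27538057e+00, -1.45991475e-01]), 'qvel': array([-0.00123255, -0.00274166, -0.0031621 ,  0.00032793, -0.00181171,
       -0.00187153]), 'joint_efforts': array([ 8.90084448e-04, -4.32005775e+01, -2.44693494e+01,  7.17866071e-02,
        5.26628585e-02, -8.57454302e-05]), 'tool_pos': array([0.19494613, 0.4870945 , 0.23412106]), 'tool_rot': array([-3.14026128e+00, -2.07922823e-04,  2.76073649e+00]), 'contact_force': array([-0.18639578,  0.0558216 ,  0.31514569]), 'torque': array([-0.0506693 , -0.03283247, -0.00369048]), 'grip_force': 0.0, 'opening': 0.09191495611894626} 0.008
```

View pics/top1.png

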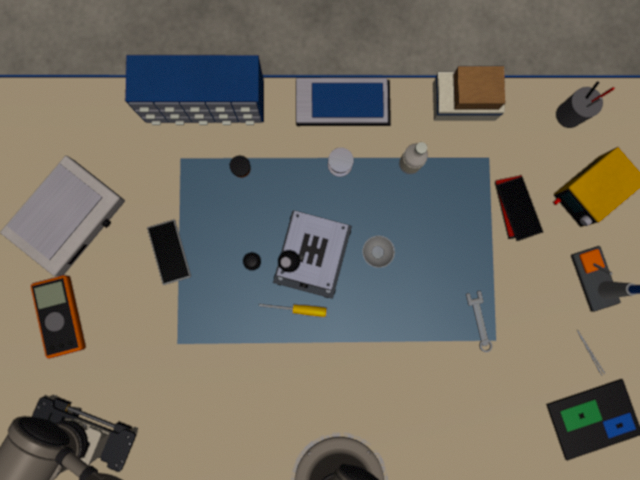

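View pics/scene1.png

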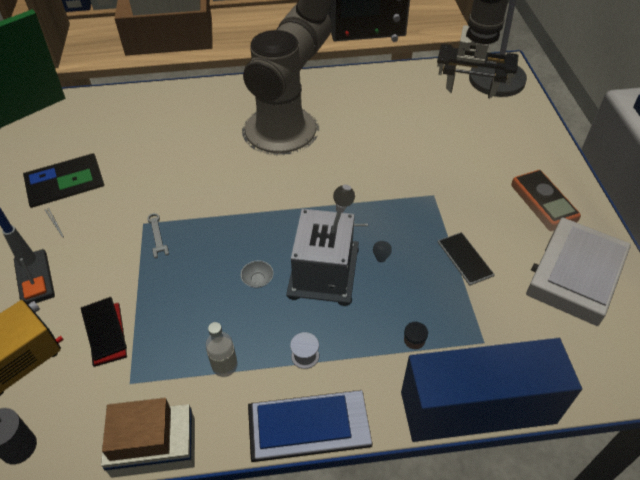

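The top view shows the shifter's plate at about (315,250) with the knob at (289,261). In the scene view the knob is at (344,196). Next I'll measure the gate pose and the knob position.

```bash
python3 - <<'E'
from h import *
t=cv2.imread('pics/top1.png');s=cv2.imread('pics/scene1.png');ct=cam("top");cs=cam("scene")
def big(im,box,f): 
    x0,y0,x1,y1=box;g=cv2.resize(im[y0:y1,x0:x1],None,fx=f,fy=f,interpolation=cv2.INTER_CUBIC);return g
a=big(t,(265,200,365,305),5);b=big(s,(280,170,380,310),4)
cv2.imwrite('pics/cropt.png',cv2.convertScaleAbs(a,alpha=1.3));
# plate
hsv=cv2.cvtColor(t,cv2.COLOR_BGR2HSV)
m=((hsv[...,2]>105)&(hsv[...,1]<60)).astype(np.uint8);m[:200]=0;m[305:]=0;m[:,:265]=0;m[:,355:]=0
m=cv2.morphologyEx(m,cv2.MORPH_OPEN,np.ones((3,3)))
C=max(cv2.findContours(m,cv2.RETR_EXTERNAL,cv2.CHAIN_APPROX_NONE)[0],key=cv2.contourArea)
h=cv2.convexHull(C).reshape(-1,2)
W=np.array([plane(ct,u,v,.136)[:2] for u,v in h])
r=cv2.minAreaRect((W*1000).astype(np.float32));print("plate rect mm",r,cv2.contourArea(C))
# gate slots: bars direction
# knob
d=(t.max(2)<45).astype(np.uint8);d[:245]=0;d[276:]=0;d[:,:276]=0;d[:,303:]=0
C=max(cv2.findContours(d,cv2.RETR_EXTERNAL,cv2.CHAIN_APPROX_NONE)[0],key=cv2.contourArea);kt=cv2.minEnclosingCircle(C);print("knob top",kt)
e=(s.max(2)<95).astype(np.uint8);e[:182]=0;e[207:]=0;e[:,:330]=0;e[:,358:]=0
C=max(cv2.findContours(e,cv2.RETR_EXTERNAL,cv2.CHAIN_APPROX_NONE)[0],key=cv2.contourArea);ks=cv2.minEnclosingCircle(C);print("knob sc",ks)
p1,d1=ray(ct,*kt[0]);p2,d2=ray(cs,*ks[0])
x=np.linalg.lstsq(np.c_[d1,-d2],p2-p1,rcond=None)[0];A=p1+d1*x[0];B=p2+d2*x[1];print(A,B,plane(ct,*kt[0],.226))
E
```

```text
plate rect mm ((543.3600463867188, 61.86149597167969), (126.46063232421875, 152.14309692382812), 74.63431549072266) 2646.0
knob top ((291.4047546386719, 257.5952453613281), 14.984020233154297)
knob sc ((343.5, 197.5), 12.020915031433105)
[0.51869708 0.10614826 0.22633451] [0.51924053 0.11026112 0.22650698] [0.51872006 0.10615925 0.226     ]
```

View pics/cropt.png

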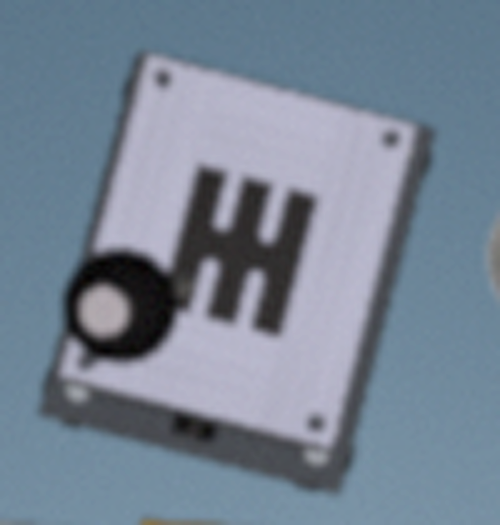

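The crop shows the knob centre at about (119,306), which is (288.8,261.2) in the full image. The middle slot runs from (252,185) to (222,318) in the crop. The yaw comes out near -15° and agrees with the plate rectangle.

```bash
cat >> h.py <<'E'
G=np.array([.5434,.0619]);YAW=np.radians(74.634-90)
F=np.array([np.cos(YAW),np.sin(YAW)]);L=np.array([-F[1],F[0]])
def loc(P): d=np.array(P[:2])-G;return np.array([d@F,d@L])
def st():
    s=robot.observe();r=np.array(s["tool_rot"]);print("t",round(s["time"],2),"local",(loc(s["tool_pos"])*1000).round(1),"z",round(s["tool_pos"][2]*1000,1),"yaw",r[2].round(3),"F",np.array(s["contact_force"]).round(1),"op",round(s["opening"]*1000,1));return s
def go(x,y,z):  # mm local target -> tool shift
    s=robot.observe();M=R.from_euler('xyz',s["tool_rot"]).as_matrix();P=G+F*x/1e3+L*y/1e3
    print("shift",((M.T@(np.r_[P,z/1e3]-s["tool_pos"]))).round(4))
E
python3 - <<'E'
from h import *
ct=cam("top");cs=cam("scene")
f=lambda x,y:(265+x/5,200+y/5)
a,b=plane(ct,*f(252,185),.136),plane(ct,*f(222,318),.136);print("slot mid",(a+b)/2,"yaw",np.degrees(np.arctan2(*(a-b)[1::-1])),np.degrees(YAW), "len",np.linalg.norm(a-b))
k=plane(ct,*f(119,306),.226);print("knob",k,loc(k)*1000)
p1,d1=ray(ct,*f(119,306));p2,d2=ray(cs,343.5,196.5);x=np.linalg.lstsq(np.c_[d1,-d2],p2-p1,rcond=None)[0];print(p1+d1*x[0],p2+d2*x[1])
st();print("turn",robot.observe()["tool_rot"][2]-(np.pi+YAW));go(-130,40,290)
E
```

```text
slot mid [0.54101232 0.06206868 0.136     ] yaw -13.055260741608715 -15.366 len 0.06126262461873474
knob [0.51125692 0.11158719 0.226     ] [-44.16035847  39.39361044]
[0.51153823 0.11175572 0.2214944 ] [0.51151178 0.11154983 0.22148505]
t 0.1 local [-448.7  317.7] z 234.1 yaw 2.761 F [-0.2  0.1  0.3] op 91.9
turn -0.11266887022690852
shift [-0.3479 -0.2401 -0.0556]
```

```bash
python3 -m jog '[[[-1,-0.03,-0.02,-0.03,-0.03],[-1,-0.06,-0.04,-0.056,-0.06],[-1,-0.09,-0.062,-0.056,-0.113],[-1,-0.12,-0.083,-0.056,-0.113],[-1,-0.15,-0.103,-0.056,-0.113]]]' 20; python3 - <<'E'
from h import *
st();go(-120,40,270)
E
```

```text
time: 0.52
tool_pos: [0.2966, 0.3344, 0.2911]
tool_rot: [3.141, 0.001, 2.875]
contact_force: [0.5, 0.2, 0.1]
opening: 0.0632
grip_force: 0.0
t 0.52 local [-310.1  197.3] z 291.1 yaw 2.875 F [0.5 0.2 0.1] op 63.2
shift [-0.1899 -0.1576  0.0211]
```

```bash
python3 -m jog '[[[-1,-0.03,-0.025,0,0],[-1,-0.06,-0.05,0,0],[-1,-0.09,-0.075,0,0],[-1,-0.12,-0.1,0,0],[-1,-0.15,-0.125,0,0]]]'; python3 -m jog '[[[-1,-0.015,-0.02,0.01,0],[-1,-0.03,-0.025,0.02,0],[-1,-0.03,-0.025,0.02,0],[-1,-0.03,-0.025,0.02,0]]]';python3 - <<'E'
from h import *
st();go(-100,40,225)
c,_=snap("top","top2");c,_=snap("wrist","w2");print(proj(c,[.5113,.1116,.227]))
E
```

```text
time: 0.93
tool_pos: [0.4082, 0.174, 0.2906]
tool_rot: [3.142, -0.0, 2.874]
contact_force: [0.2, 1.5, 0.5]
opening: 0.0297
grip_force: 0.0
time: 1.27
tool_pos: [0.4297, 0.1433, 0.2701]
tool_rot: [-3.141, -0.002, 2.872]
contact_force: [-0.6, 0.4, -0.6]
opening: 0.0037
grip_force: 0.0
t 1.27 local [-131.2   48.4] z 270.1 yaw 2.872 F [-0.6  0.4 -0.6] op 3.7
shift [-0.0313 -0.0083  0.045 ]
[310.62832057 402.26466435]
```

View pics/w2.png

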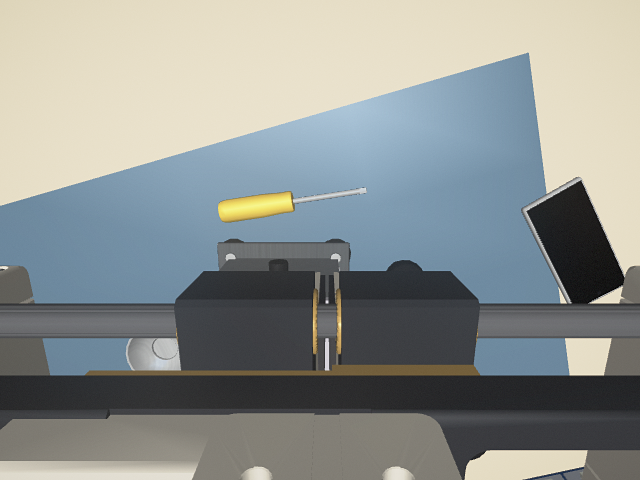

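The wrist view shows only the fingers, the screwdriver at about (290,205), and the shifter's base, with the knob hidden behind the fingers. I'll go by position and force for the push.

```bash
python3 -m jog '[[[-1,-0.01,-0.008,0.02,0],[-1,-0.02,-0.008,0.04,0],[-1,-0.036,-0.008,0.05,0],[-1,-0.036,-0.008,0.05,0],[-1,-0.036,-0.008,0.05,0]]]'; python3 -m jog '[[[-1,-0.004,0,0,0],[-1,-0.008,0,0,0],[-1,-0.012,0,0,0],[-1,-0.016,0,0,0],[-1,-0.016,0,0,0]]]';python3 - <<'E'
from h import *
st()
E
```

```text
time: 1.78
tool_pos: [0.4622, 0.1274, 0.2208]
tool_rot: [-3.142, -0.001, 2.875]
contact_force: [-1.0, -0.0, -0.5]
opening: -0.0001
grip_force: 0.0
time: 2.2
tool_pos: [0.4788, 0.1222, 0.2211]
tool_rot: [3.141, 0.001, 2.874]
contact_force: [0.7, -0.0, -0.3]
opening: 0.0005
grip_force: 0.0
t 2.2 local [-78.2  41. ] z 221.1 yaw 2.874 F [ 0.7 -0.  -0.3] op 0.5
```

```bash
python3 -m jog '[[[-1,-0.003,0,0,0],[-1,-0.006,0,0,0],[-1,-0.009,0,0,0]]]';python3 -m jog '[[[-1,-0.003,0,0,0],[-1,-0.006,0,0,0],[-1,-0.009,0,0,0]]]'; python3 - <<'E'
from h import *
st()
E
```

```text
time: 2.45
tool_pos: [0.4861, 0.1201, 0.2207]
tool_rot: [3.142, -0.002, 2.874]
contact_force: [-5.6, 1.4, 3.9]
opening: 0.0004
grip_force: 2.9
time: 2.7
tool_pos: [0.4946, 0.1178, 0.2207]
tool_rot: [-3.142, -0.002, 2.874]
contact_force: [-5.5, 2.2, 2.9]
opening: 0.0006
grip_force: 2.7
t 2.7 local [-61.9  40.9] z 220.7 yaw 2.874 F [-5.5  2.2  2.9] op 0.6
```

```bash
python3 -m jog '[[[-1,-0.004,0,0,0],[-1,-0.008,0,0,0],[-1,-0.012,0,0,0],[-1,-0.016,0,0,0],[-1,-0.02,0,0,0]]]';python3 -m jog '[[[-1,-0.002,0,0,0],[-1,-0.004,0,0,0],[-1,-0.004,0,0,0]]]'; python3 - <<'E'
from h import *
st();c,im=snap("scene","s3")
for x,y in((0,40.7),(-10,40.7)):
    P=G+F*x/1e3+L*y/1e3;print(proj(c,[*P,.2305]))
cv2.imwrite('pics/s3c.png',cv2.resize(im[150:290,270:410],None,fx=4,fy=4,interpolation=cv2.INTER_CUBIC))
E
```

```text
time: 3.12
tool_pos: [0.5143, 0.1124, 0.2208]
tool_rot: [3.142, -0.001, 2.874]
contact_force: [-4.4, 1.5, 2.9]
opening: 0.0008
grip_force: 2.4
time: 3.37
tool_pos: [0.5187, 0.1111, 0.2206]
tool_rot: [3.142, -0.0, 2.874]
contact_force: [-3.9, 1.0, 3.0]
opening: 0.0006
grip_force: 2.1
t 3.37 local [-36.9  40.9] z 220.6 yaw 2.874 F [-3.9  1.   3. ] op 0.6
[341.77694508 208.30877907]
[342.33226928 204.92937019]
```

View pics/s3c.png

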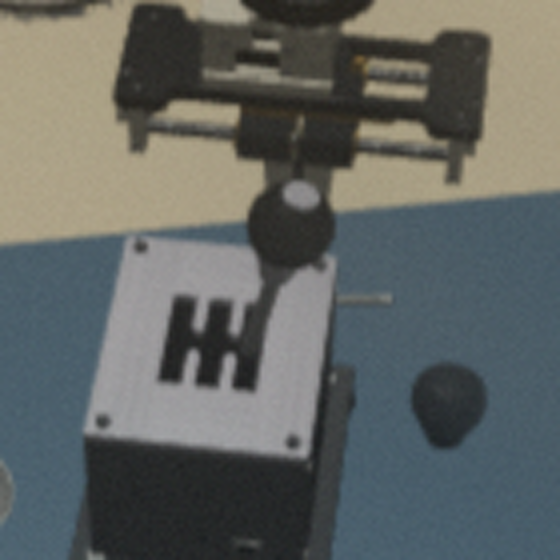

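The scene crop shows the knob at about (291,225), which is (342.7,206.3) in the full image. That puts it 3 to 6 mm short of neutral, so I'll nudge 4 mm and then back off.

```bash
python3 -m jog '[[[-1,-0.002,0,0,0],[-1,-0.004,0,0,0],[-1,-0.004,0,0,0]]]';python3 -m jog '[[[-1,0.01,0,0,0],[-1,0.03,0,0,0],[-1,0.03,0.02,0,0],[-1,0.03,0.05,0,0],[-1,0.03,0.05,0,0]]]'; python3 - <<'E'
from h import *
st();c,im=snap("top","t4");go(0,90,221)
cv2.imwrite('pics/t4c.png',cv2.resize(im[190:310,260:380],None,fx=5,fy=5,interpolation=cv2.INTER_CUBIC))
P=G+L*.0407;print((proj(c,[*P,.2305])-[260,190])*5,loc(plane(c,289,261,.23)))
E
```

```text
time: 3.67
tool_pos: [0.5227, 0.11, 0.2208]
tool_rot: [3.141, 0.0, 2.874]
contact_force: [-4.1, 2.1, 2.9]
opening: 0.0007
grip_force: 2.1
time: 4.08
tool_pos: [0.5075, 0.1695, 0.2209]
tool_rot: [3.139, 0.002, 2.876]
contact_force: [-1.1, -0.4, -1.6]
opening: 0.0004
grip_force: 0.0
t 4.08 local [-63.2  94.3] z 220.9 yaw 2.876 F [-1.1 -0.4 -1.6] op 0.4
shift [-0.0632 -0.0027 -0.0003]
[168.48238688 251.94295156] [-0.04385479  0.03889237]
```

View pics/t4c.png

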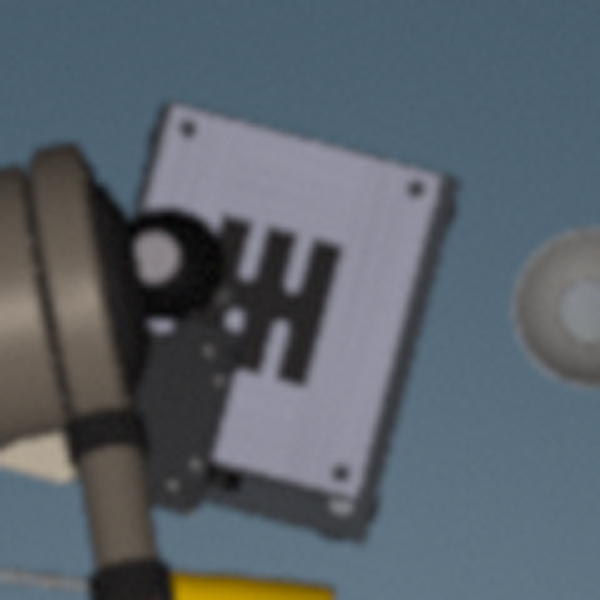

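The top crop shows the knob's centre at about (167,263), against (168,252) expected for neutral. It is about 4 mm short and should be inside the channel. Now I'll go round to its left side.

```bash
python3 -m jog '[[[-1,-0.02,0.006,0,0],[-1,-0.045,0.006,0,0],[-1,-0.06,0.006,0,0],[-1,-0.06,0.003,0,0],[-1,-0.06,0,0,0]]]';python3 -m jog '[[[-1,0,-0.003,0,0],[-1,0,-0.006,0,0],[-1,0,-0.009,0,0],[-1,0,-0.009,0,0]]]'; python3 - <<'E'
from h import *
st()
E
```

```text
time: 4.55
tool_pos: [0.5643, 0.1494, 0.2201]
tool_rot: [-3.141, -0.001, 2.873]
contact_force: [-0.3, 0.0, 0.5]
opening: 0.0004
grip_force: 0.0
time: 4.88
tool_pos: [0.5616, 0.1413, 0.2211]
tool_rot: [3.142, 0.0, 2.874]
contact_force: [1.1, -0.6, -1.1]
opening: 0.0004
grip_force: 0.0
t 4.88 local [-3.5 81.4] z 221.1 yaw 2.874 F [ 1.1 -0.6 -1.1] op 0.4
```

```bash
python3 -m jog '[[[-1,0,-0.003,0,0],[-1,0,-0.006,0,0],[-1,0,-0.006,0,0]]]';python3 -m jog '[[[-1,0,-0.003,0,0],[-1,0,-0.006,0,0],[-1,0,-0.006,0,0]]]'; python3 - <<'E'
from h import *
st()
E
```

```text
time: 5.13
tool_pos: [0.5608, 0.1363, 0.2215]
tool_rot: [3.14, 0.001, 2.874]
contact_force: [1.2, 4.6, 3.0]
opening: 0.0004
grip_force: 2.2
time: 5.38
tool_pos: [0.5591, 0.13, 0.2211]
tool_rot: [3.141, 0.001, 2.874]
contact_force: [1.1, 3.7, 2.8]
opening: 0.0005
grip_force: 2.1
t 5.38 local [-2.9 69.8] z 221.1 yaw 2.874 F [1.1 3.7 2.8] op 0.5
```

```bash
python3 -m jog '[[[-1,0,-0.005,0,0],[-1,0,-0.01,0,0],[-1,0,-0.015,0,0],[-1,0,-0.02,0,0],[-1,0,-0.02,0,0]]]';python3 -m jog '[[[-1,0,-0.004,0,0],[-1,0,-0.006,0,0],[-1,0,-0.006,0,0]]]'; python3 - <<'E'
from h import *
st();c,im=snap("scene","s5");c2,i2=snap("top","t5")
for x,y,z in((0,0,.235),(0,10,.2347),(-5,5,.235)):
    P=G+F*x/1e3+L*y/1e3;print(((proj(c,[*P,z])-[270,150])*4).round(),((proj(c2,[*P,z])-[260,190])*4).round())
f=lambda i,x,y:cv2.resize(i[y:y+120,x:x+100],None,fx=4,fy=4,interpolation=cv2.INTER_CUBIC)
cv2.imwrite('pics/b5.png',np.hstack([f(im,270,150),f(i2,260,190)]))
E
```

```text
time: 5.8
tool_pos: [0.5534, 0.1097, 0.2206]
tool_rot: [-3.141, -0.0, 2.873]
contact_force: [0.6, 2.5, 2.6]
opening: 0.0007
grip_force: 1.5
time: 6.05
tool_pos: [0.5519, 0.1046, 0.2206]
tool_rot: [-3.141, -0.0, 2.873]
contact_force: [0.8, 3.6, 1.4]
opening: 0.0006
grip_force: 1.5
t 6.05 local [-3.1 43.4] z 220.6 yaw 2.873 F [0.8 3.6 1.4] op 0.6
[212. 220.] [211. 221.]
[231. 222.] [192. 216.]
[223. 214.] [199. 228.]
```

View pics/b5.png

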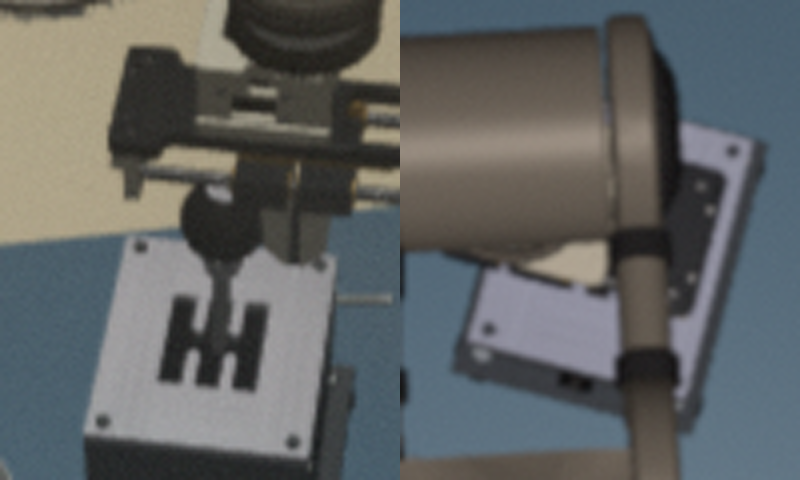

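The scene crop shows the knob at about (221,222), against (212,220) for the middle, so it is about 5 mm short. I'll push 5 mm, back off, and go round behind it.

```bash
python3 -m jog '[[[-1,0,-0.0025,0,0],[-1,0,-0.005,0,0],[-1,0,-0.005,0,0]]]';python3 -m jog '[[[-1,0,0.015,0,0],[-1,0.02,0.03,0,0],[-1,0.05,0.03,0,0],[-1,0.08,0.03,0,0],[-1,0.08,0.03,0,0]]]'; python3 - <<'E'
from h import *
st();go(-65,0,221);c,im=snap("scene","s6");c2,i2=snap("top","t6")
for x,y,z in((0,0,.235),(0,10,.2347),(-5,5,.235)):
    P=G+F*x/1e3+L*y/1e3;print(((proj(c,[*P,z])-[270,150])*4).round(),((proj(c2,[*P,z])-[260,190])*4).round())
f=lambda i,x,y:cv2.resize(i[y:y+120,x:x+100],None,fx=4,fy=4,interpolation=cv2.INTER_CUBIC)
cv2.imwrite('pics/b6.png',np.hstack([f(im,270,150),f(i2,260,190)]))
E
```

```text
time: 6.4
tool_pos: [0.5507, 0.0999, 0.2208]
tool_rot: [-3.142, 0.0, 2.874]
contact_force: [0.6, 2.0, 2.7]
opening: 0.0003
grip_force: 1.6
time: 6.82
tool_pos: [0.4763, 0.1509, 0.2199]
tool_rot: [-3.139, -0.005, 2.876]
contact_force: [0.7, 0.1, 0.0]
opening: 0.0002
grip_force: 0.0
t 6.82 local [-88.3  68.1] z 219.9 yaw 2.876 F [0.7 0.1 0. ] op 0.2
shift [-0.0231 -0.0681 -0.0011]
[212. 220.] [211. 221.]
[231. 222.] [192. 216.]
[223. 214.] [199. 228.]
```

View pics/b6.png

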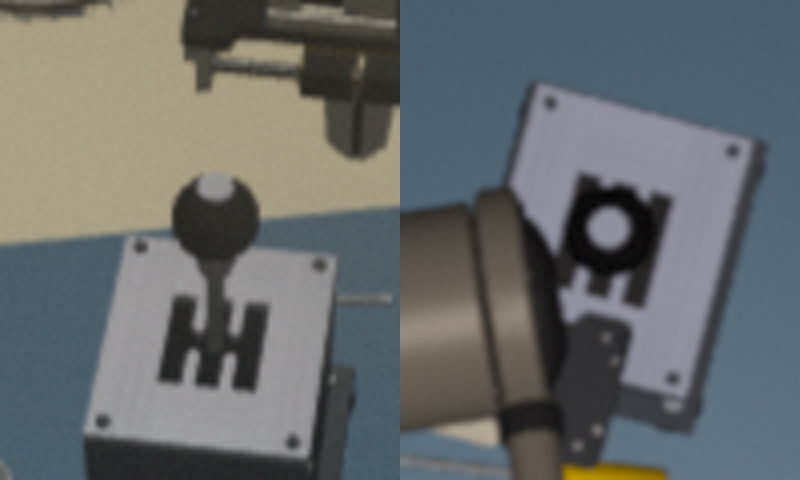

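The knob is at (215,217) in the scene crop and (210,230) in the top crop, so it sits at the middle, about 3 mm back of neutral. Next I go behind it and push forward.

```bash
python3 -m jog '[[[-1,0,-0.02,0,0],[-1,0,-0.045,0,0],[-1,0,-0.068,0,0],[-1,-0.012,-0.068,0,0],[-1,-0.025,-0.068,0,0]]]';python3 -m jog '[[[-1,-0.01,0,0,0],[-1,-0.015,0,0,0],[-1,-0.02,0,0,0],[-1,-0.02,0,0,0]]]'; python3 - <<'E'
from h import *
st();go(-20,0,221)
E
```

```text
time: 7.33
tool_pos: [0.4884, 0.0761, 0.2209]
tool_rot: [-3.141, 0.0, 2.871]
contact_force: [0.5, 0.7, -0.5]
opening: 0.0003
grip_force: 0.0
time: 7.67
tool_pos: [0.5078, 0.0726, 0.2203]
tool_rot: [-3.141, -0.0, 2.874]
contact_force: [-0.0, -0.1, 0.3]
opening: 0.0003
grip_force: 0.0
t 7.67 local [-37.2   0.8] z 220.3 yaw 2.874 F [-0.  -0.1  0.3] op 0.3
shift [-0.0172 -0.0008 -0.0007]
```

```bash
python3 -m jog '[[[-1,-0.004,0,0,0],[-1,-0.008,0,0,0],[-1,-0.012,0,0,0],[-1,-0.012,0,0,0]]]';python3 -m jog '[[[-1,-0.003,0,0,0],[-1,-0.006,0,0,0],[-1,-0.009,0,0,0]]]'; python3 - <<'E'
from h import *
st()
E
```

```text
time: 8.0
tool_pos: [0.5186, 0.0698, 0.2208]
tool_rot: [3.142, -0.0, 2.874]
contact_force: [-4.3, 1.0, 2.8]
opening: 0.0005
grip_force: 2.0
time: 8.25
tool_pos: [0.5273, 0.0673, 0.2208]
tool_rot: [3.141, -0.0, 2.874]
contact_force: [-4.5, 0.6, 3.5]
opening: 0.0008
grip_force: 2.0
t 8.25 local [-16.9   1. ] z 220.8 yaw 2.874 F [-4.5  0.6  3.5] op 0.8
```

```bash
python3 -m jog '[[[-1,-0.005,0,0,0],[-1,-0.01,0,0,0],[-1,-0.015,0,0,0],[-1,-0.02,0,0,0],[-1,-0.025,0,0,0]]]';python3 -m jog '[[[-1,-0.002,0,0,0],[-1,-0.004,0,0,0],[-1,-0.004,0,0,0]]]'; python3 - <<'E'
from h import *
st()
E
```

```text
time: 8.67
tool_pos: [0.5517, 0.0605, 0.2204]
tool_rot: [-3.142, -0.001, 2.874]
contact_force: [-3.7, 1.0, 0.3]
opening: 0.0004
grip_force: 1.9
time: 8.92
tool_pos: [0.5552, 0.0595, 0.2201]
tool_rot: [-3.141, -0.001, 2.874]
contact_force: [-3.6, 0.4, -1.4]
opening: 0.0007
grip_force: 1.7
t 8.92 local [12.   0.9] z 220.1 yaw 2.874 F [-3.6  0.4 -1.4] op 0.7
```

```bash
python3 -m jog '[[[-1,-0.002,0,0,0],[-1,-0.004,0,0,0],[-1,-0.004,0,0,0]]]';python3 -m jog '[[[-1,-0.001,0,0,0],[-1,-0.002,0,0,0],[-1,-0.002,0,0,0]]]'
```

```text
time: 9.17
tool_pos: [0.559, 0.0585, 0.2203]
tool_rot: [-3.141, -0.001, 2.874]
contact_force: [-3.1, 0.1, -2.5]
opening: 0.0003
grip_force: 1.9
time: 9.42
tool_pos: [0.561, 0.058, 0.2206]
tool_rot: [3.142, -0.0, 2.874]
contact_force: [-3.6, 0.7, -2.4]
opening: 0.0003
grip_force: 2.0
```

```bash
for i in 1; do python3 -m jog '[[[-1,-0.001,0,0,0],[-1,-0.0015,0,0,0],[-1,-0.0015,0,0,0]]]'; done; python3 -m jog '[[[-1,-0.001,0,0,0],[-1,-0.0015,0,0,0],[-1,-0.0015,0,0,0]]]'
```

```text
time: 9.67
tool_pos: [0.5625, 0.0576, 0.2208]
tool_rot: [3.142, 0.0, 2.874]
contact_force: [-3.7, 1.4, -2.8]
opening: 0.0005
grip_force: 2.0
time: 9.92
tool_pos: [0.564, 0.0572, 0.2207]
tool_rot: [3.142, 0.0, 2.874]
contact_force: [-3.6, 0.4, -3.5]
opening: 0.0005
grip_force: 2.0
```

```bash
python3 -m jog '[[[-1,-0.001,0,0,0],[-1,-0.0015,0,0,0],[-1,-0.0015,0,0,0]]]';  python3 -m jog '[[[-1,-0.001,0,0,0],[-1,-0.0015,0,0,0],[-1,-0.0015,0,0,0]]]'; python3 - <<'E'
from h import *
st();c,im=snap("scene","s7")
for x in(40,51):
    P=G+F*x/1e3;print(((proj(c,[*P,.228])-[270,150])*4).round())
f=lambda i,x,y:cv2.resize(i[y:y+120,x:x+100],None,fx=4,fy=4,interpolation=cv2.INTER_CUBIC)
cv2.imwrite('pics/b7.png',f(im,270,150))
E
```

```text
time: 10.17
tool_pos: [0.5654, 0.0568, 0.2207]
tool_rot: [3.142, -0.0, 2.874]
contact_force: [-4.5, 0.5, -1.8]
opening: 0.0006
grip_force: 2.1
time: 10.42
tool_pos: [0.5666, 0.0565, 0.2205]
tool_rot: [-3.142, -0.001, 2.874]
contact_force: [-5.1, 1.0, -2.6]
opening: 0.0004
grip_force: 2.5
t 10.42 local [23.8  0.9] z 220.5 yaw 2.874 F [-5.1  1.  -2.6] op 0.4
[202. 284.]
[199. 299.]
```

View pics/b7.png

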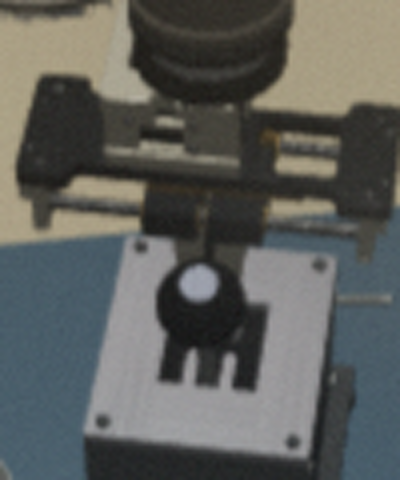

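The knob is at about (201,304), against (199,299) for fully home, so it is in third. One last light press, then I'll retract.

```bash
python3 -m jog '[[[-1,-0.001,0,0,0],[-1,-0.002,0,0,0],[-1,-0.002,0,0,0]]]';  python3 -m jog '[[[-1,0.015,0,0,0],[-1,0.05,0,0,0],[-1,0.09,0,0,0],[-1,0.12,0,-0.02,0],[-1,0.12,0,-0.06,0]]]';python3 -m jog '[[[-1,0,0,0,0],[-1,0,0,0,0],[-1,0,0,0,0]]]'; python3 - <<'E'
from h import *
st();c,im=snap("scene","s8");c2,i2=snap("top","t8")
P=G+F*.051;print(((proj(c,[*P,.228])-[270,150])*4).round(),((proj(c2,[*P,.228])-[260,190])*4).round())
f=lambda i,x,y:cv2.resize(i[y:y+120,x:x+100],None,fx=4,fy=4,interpolation=cv2.INTER_CUBIC)
cv2.imwrite('pics/b8.png',np.hstack([f(im,270,150),f(i2,260,190)]))
E
```

```text
time: 10.72
tool_pos: [0.5682, 0.0561, 0.2203]
tool_rot: [-3.141, -0.002, 2.874]
contact_force: [-6.7, 1.3, -3.1]
opening: 0.0004
grip_force: 3.1
time: 11.13
tool_pos: [0.4447, 0.0886, 0.2765]
tool_rot: [-3.138, -0.014, 2.875]
contact_force: [1.8, 1.1, -0.2]
opening: 0.0005
grip_force: 0.0
time: 11.38
tool_pos: [0.4542, 0.0875, 0.2818]
tool_rot: [3.14, 0.004, 2.874]
contact_force: [0.6, 0.4, -0.4]
opening: 0.0006
grip_force: 0.0
t 11.38 local [-92.8   1.1] z 281.8 yaw 2.874 F [ 0.6  0.4 -0.4] op 0.6
[199. 299.] [236. 128.]
```

View pics/b8.png

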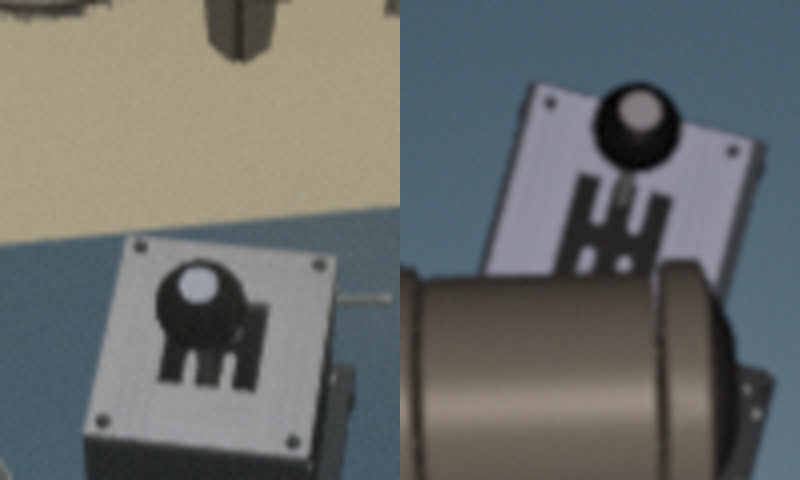

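The knob stands at (237,127) in the top crop, against (236,128) for fully home, and the hand is clear.

```bash
python3 -c "from cell import robot;print(robot.hand_in())"
```

```text
the job is handed in; nothing more can be done
None
```

The shifter is in third, fully home by the cameras (within about 2 mm of third_home), with the hand clear. I handed the job in at about 11.5 s with push forces under 8 N; no verdict came back.

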